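# Meter two binding posts from a scoop

### The job

Take the white scoop that holds the brass posts and, with its lip low over the blue tray (within a hand's breadth), tilt it mouth-down just until the two front posts roll out; hold that angle for about a second once both lie in the tray, keeping the two rear posts in the scoop. Then level the scoop and set it down on the table beside the tray, with the two rear posts still in their pocket, and let go. Leave the scoop with the black posts where it is.

Things in the scene. Friction and masses are not known exactly. Their poses are not given: they have to be found in the camera images.
- brass_scoop_centre (a point): white plastic parts scoop that holds four brass posts: 72 mm long (x), 44 wide (y), 34 high (front 16 mm: 25 high), walls 4 mm, open on top and at the front end (mouth, -x), 0.12 kg empty. The point is its centre, 17 mm above its flat underside; x points from mouth to closed back, y across, z up. Its two flat parallel side walls, 44 mm apart outside, can be gripped from above
- brass_scoop_lip (a point): middle of that scoop's pouring lip, 36 mm ahead (-x) of its centre, 15 mm above its underside; same axes. The front pocket's floor is a ramp rising to the lip at 18 degrees: tilted mouth-down, its two posts start to roll out at about 20 degrees and run freely by 30
- brass_scoop_rib (a point): top middle of the cross rib that divides that scoop, 4 mm behind (+x) its centre, 11.5 mm above its underside; same axes. The rib stands 3 mm above the flat rear floor and holds the two rear posts back until a tilt of about 58 degrees (less if jerked)
- black_scoop_centre (a point): a second white scoop of the same shape and size, whose posts are black: not wanted, to be left alone. The point is its centre, 17 mm above its underside; same axes
- post_0_centre (a point): brass binding post, a plain cylinder 12 mm in diameter and 32 mm long, 30 g, lying crosswise in the white scoop with brass posts; the point is its centre. In the front pocket (nearest the mouth), next to the rib.
- post_1_centre (a point): brass binding post, a plain cylinder 12 mm in diameter and 32 mm long, 30 g, lying crosswise in the white scoop with brass posts; the point is its centre. In the front pocket, next to the lip.
- post_2_centre (a point): brass binding post, a plain cylinder 12 mm in diameter and 32 mm long, 30 g, lying crosswise in the white scoop with brass posts; the point is its centre. In the rear pocket, at the back wall.
- post_3_centre (a point): brass binding post, a plain cylinder 12 mm in diameter and 32 mm long, 30 g, lying crosswise in the white scoop with brass posts; the point is its centre. In the rear pocket, next to the rib.
- tray_in (a point): open blue plastic tray, fixed to the table, 130 mm (x) by 120 mm (y) and 30 mm high outside, walls 4 mm. The point is the centre of its inner floor, about 4 mm above the table; z up
There are look-alikes about, which are no part of the job. What is shaped like the part that bears brass_scoop_centre but purple is not meant.

How it is judged:
By the outcome, as a careful person would: the job done as asked, in the order asked, and still so for the second after the job is handed in, with the robot touching nothing.
It also fails if it takes over 58 s, if anything falls off the work surface, if the arm or the gripper's body presses on something with over 40 N, if the wrist force passes 120 N, or if a joint passes its speed limit or range.

### The arm

A 6-joint arm with a two-finger parallel gripper is mounted at the origin on a cart in front of the work surface, level with it; the furniture and walls round the work are solid. World frame = base frame: x ahead of the robot, y to its left, z up, the work surface at z = 0. Lengths are in mm, angles in rad, forces in N, time in s.
With the tool pointing down it reaches from about 400 to 825 mm from the base axis. Payload 7 kg.
Tool frame: the origin (TCP) lies at the very end of the fingers, on their centre line; the grasp point (between the pads) lies 19 mm behind it; z points along the fingers, y is the direction in which the jaws open and shut (so a half turn about z gives the same grasp; the last joint's range is limited). The gripper opens to 88 mm and grips with 3 to 60 N. Pads are 19 mm wide; open, the fingers measure 130 mm over their backs; the gripper's body (78 mm by 193 mm) begins 47 mm behind the grasp point.
Start: joints at [-0.915, 0.359, 0.012, 0, -1.224, -0.288], TCP at [242.678, -629.843, 226.561] pointing down, gripper open.
Joint ranges: [-3.07, 3.07], [-1.43, 2.12], [-1.02, 1.25], [-3.03, 1.67], [-3.05, -0], [-3.03, 3.03]. Speed limits (rad/s): [2.39, 2.39, 3.01, 3.14, 3.14, 3.14].

### API

Orientations are given as a unit quaternion [x, y, z, w].
In Python, from plant import bot gives the robot as it stands. Calls block until the motion is done:
- bot.move_ptp(position, orientation): joint-space move of the TCP to a pose.
- bot.line_to(position, velocity=150, ori=None): straight line of the TCP; ori=None keeps the orientation; velocity is the mean speed in mm/s.
- bot.move_joints(angles): joint-space move.
- bot.move_gripper(opening, force=None): finger opening in mm; force is the grip in N (None keeps the last); returns when the fingers have stopped.
- bot.pause(seconds).
- bot.solve_ik(position, orientation): joint angles nearest the present ones, or None.
- bot.read_state(): the state.
- bot.camera(name): name is "side" or "top" or "wrist"; returns the picture (384x512x3 uint8, red, green, blue); there is no depth.
- bot.get_calibration(name): a dict with "fx", "fy", "cx", "cy" (pixels), "view" (4x4, takes a point from world to camera coordinates); the wrist camera has in their place "T_tool_cam" (4x4, takes a point from camera to tool coordinates, whose origin is the TCP and whose axes are the flange's). Camera axes: x right, y up, looking along -z (the intrinsics and any distortion apply to the point x, -y, -z); pixel columns grow to the right and rows downward; lengths in mm; the calibration is good to about 2 mm. A picture is of the moment at which its call begins: read the wrist's pose just before it. get_calibration takes no time and is no camera call.
A pose or a line that the arm cannot do raises bot.Unreachable and nothing moves.
- bot.close_job(): hands the job in, once; it reports no verdict.
The state is a dict: "t": time; "joint_pos": joint angles; "qvel": joint speeds; "tau": joint torques, N m; "tcp_pos": TCP position; "eef_rot": TCP orientation; "contact_force": force on the tool from outside, world axes, zero at the start; "moment": the same for the moment, N m; "width": finger opening in mm.
Only numpy, scipy, OpenCV 4.12 (cv2) and the standard library are available. Lean on these libraries where they do the work, as an engineer would, in place of code of your own. Each camera call takes 0.05 s, during which the arm holds its last target.

## Working session

There is one attempt and no reset: what is moved stays moved. The work goes in short steps, each a Python script; the robot and the scene stay as the last script left them, time stands still between calls to the robot, and variables do not carry over. Pictures are saved under pics/ and viewed, and the job is handed in when it is done.

```bash
ls; mkdir -p pics; python3 - <<'E'
from plant import bot
import cv2
s=bot.read_state();print(s)
for n in("top","side","wrist"):
    im=bot.camera(n);cv2.imwrite(f"pics/{n}0.png",im[:,:,::-1]);print(n,bot.get_calibration(n))
E
```

```text
pics
{'t': 0.0, 'joint_pos': array([-9.14877443e-01,  3.59376793e-01,  1.10539177e-02, -3.39293408e-04,
       -1.22410123e+00, -2.88103183e-01]), 'qvel': array([-1.27750203e-03,  7.35185738e-05,  6.61167387e-04, -3.96663655e-04,
       -4.98374639e-04, -8.85230356e-04]), 'tau': array([ 3.63186173e-04, -5.82717276e+01,  2.93063056e+01,  6.99750915e+00,
        7.07254512e-03, -1.53140181e-04]), 'tcp_pos': array([ 242.510126  , -629.40386995,  225.6290229 ]), 'eef_rot': array([-1.82816047e-01,  9.83146787e-01,  7.97420505e-04, -2.27993751e-04]), 'contact_force': array([0.02787344, 0.02285429, 0.36969335]), 'moment': array([-0.0859532 , -0.05264287,  0.00048129]), 'width': 87.89720284465758}
top {'fx': 346.8727228771197, 'fy': 346.8727228771197, 'cx': 254.7676415017947, 'cy': 192.54034317775486, 'view': array([[-2.63282885e-02, -9.99415934e-01,  2.17856146e-02,
         1.09238528e+02],
       [ 9.92337171e-01, -2.34975684e-02,  1.21304590e-01,
        -4.86176745e+02],
       [-1.20721831e-01,  2.48124174e-02,  9.92376231e-01,
        -9.70135085e+02],
       [ 0.00000000e+00,  0.0000
[... 277 characters left out ...]
02, -5.56129351e-01,  8.30339470e-01,
         3.66775568e+00],
       [-6.65624869e-02,  8.27702855e-01,  5.57205007e-01,
        -1.02636342e+03],
       [ 0.00000000e+00,  0.00000000e+00,  0.00000000e+00,
         1.00000000e+00]])}
wrist {'fx': 326.3147072641576, 'fy': 326.3147072641576, 'cx': 256.58244179498354, 'cy': 190.53874549882983, 'T_tool_cam': array([[-7.11141476e-04,  9.64490333e-01,  2.64117192e-01,
         7.13985444e+01],
       [ 9.99999747e-01,  6.90536386e-04,  1.70854559e-04,
         2.05696936e-01],
       [-1.75949603e-05,  2.64117246e-01, -9.64490581e-01,
        -1.59306722e+02],
       [ 0.00000000e+00,  0.00000000e+00,  0.00000000e+00,
         1.00000000e+00]])}
```

View pics/top0.png

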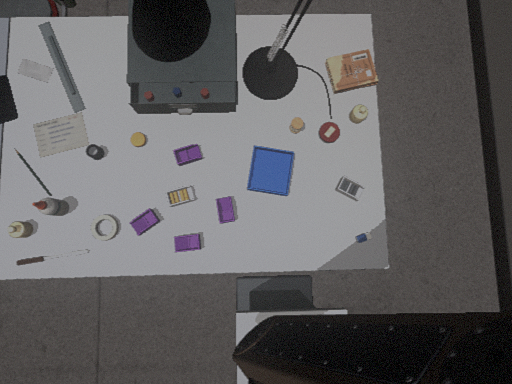

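View pics/side0.png

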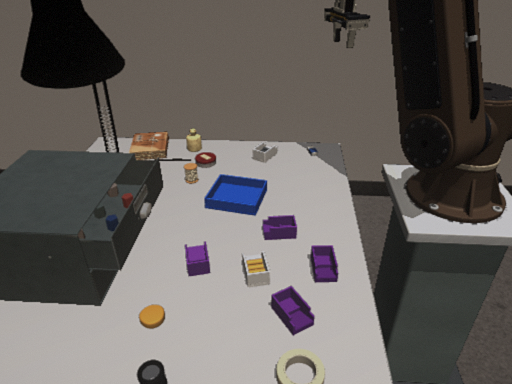

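View pics/wrist0.png

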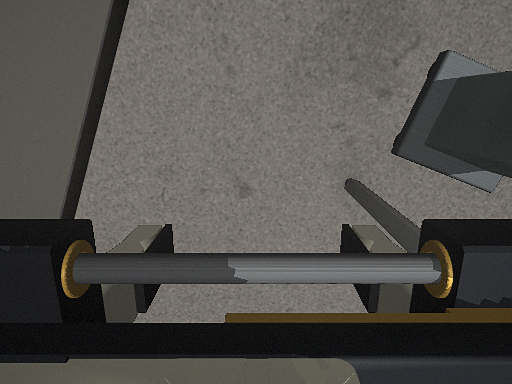

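The brass scoop is at top (181,196) and side (256,268). The tray is at top (271,171), and the black scoop is at top (349,188). I'll zoom in on these.

```bash
cat > h.py <<'E'
import numpy as np, cv2
from plant import bot
def cam(n,T=None):
    c=bot.get_calibration(n)
    K=np.array([[c['fx'],0,c['cx']],[0,c['fy'],c['cy']],[0,0,1]])
    return K,c
def ray(n,uv):
    K,c=cam(n);V=c['view'];R=V[:3,:3];C=-R.T@V[:3,3]
    d=np.array([(uv[0]-K[0,2])/K[0,0],-(uv[1]-K[1,2])/K[1,1],-1]);return C,R.T@d
def onz(n,uv,z):
    C,d=ray(n,uv);return C+d*(z-C[2])/d[2]
def proj(n,P):
    K,c=cam(n);p=c['view'][:3,:3]@np.asarray(P,float)+c['view'][:3,3]
    return np.array([K[0,2]+K[0,0]*p[0]/-p[2],K[1,2]-K[1,1]*p[1]/-p[2]])
E
python3 - <<'E'
import cv2,numpy as np
from h import *
t=cv2.imread('pics/top0.png');s=cv2.imread('pics/side0.png')
a=cv2.resize(t[170:220,155:215],(600,500),interpolation=cv2.INTER_CUBIC)
b=cv2.resize(s[240:300,220:292],(600,500),interpolation=cv2.INTER_CUBIC)
cv2.imwrite('pics/a.png',a);cv2.imwrite('pics/b.png',b)
# tray by colour
hsv=cv2.cvtColor(t,cv2.COLOR_BGR2HSV)
m=cv2.inRange(hsv,(105,120,60),(125,255,255))
c=max(cv2.findContours(m,0,1)[0],key=cv2.contourArea)
r=cv2.minAreaRect(c);print(r)
for p in cv2.boxPoints(r):print(p,onz('top',p,30).round(1))
cv2.imwrite('pics/c.png',cv2.resize(t[130:210,230:380],(800,427),interpolation=cv2.INTER_CUBIC))
E
```

```text
((270.27447509765625, 170.5221405029297), (40.19096755981445, 43.01203155517578), 8.42696762084961)
[247.24428 188.851  ] [499.8 118.4  30. ]
[253.54762 146.30336] [624.7  97.1  30. ]
[293.3047  152.19328] [604.7 -18.7  30. ]
[287.00134 194.74092] [480.    4.5  30. ]
```

View pics/a.png

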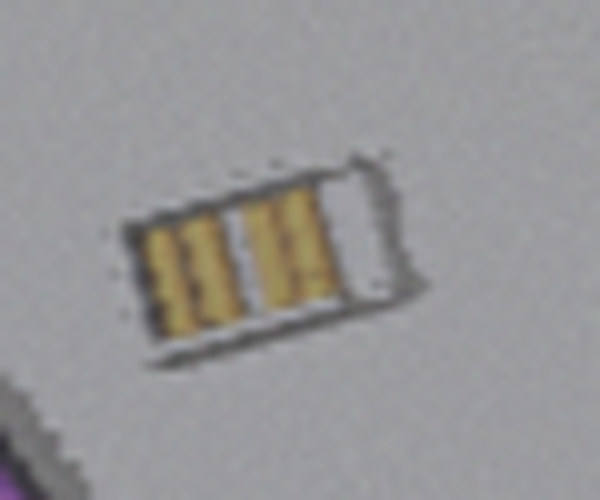

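View pics/b.png

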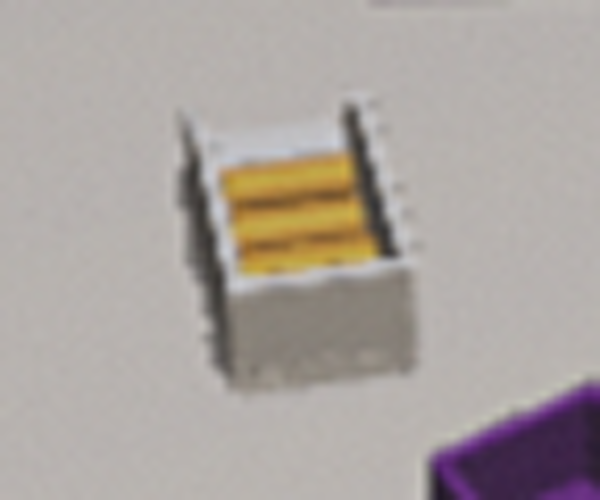

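View pics/c.png

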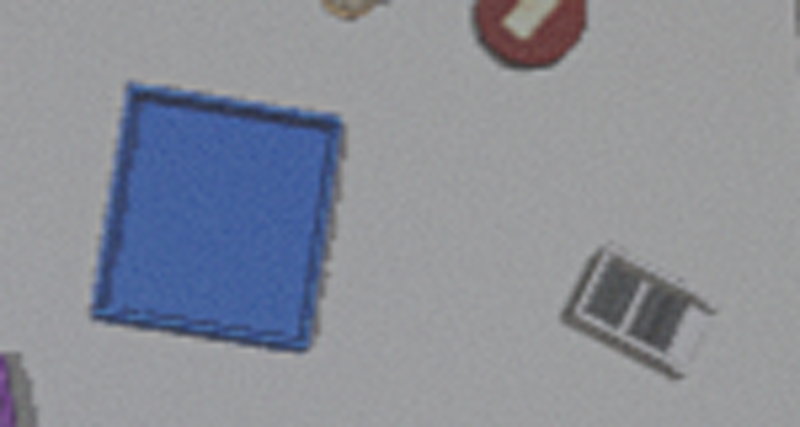

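```bash
python3 - <<'E'
from h import *
t=cv2.imread('pics/top0.png');s=cv2.imread('pics/side0.png')
for n,im,(x0,y0,x1,y1) in(('top',t,(160,180,205,212)),('side',s,(235,250,275,280))):
    hsv=cv2.cvtColor(im,cv2.COLOR_BGR2HSV);m=cv2.inRange(hsv,(12,90,60),(35,255,255));k=np.zeros_like(m);k[y0:y1,x0:x1]=m[y0:y1,x0:x1]
    pts=cv2.findNonZero(k);r=cv2.minAreaRect(pts);c=pts.reshape(-1,2).mean(0);print(n,len(pts),r,c,onz(n,c,18).round(1))
    print([onz(n,p,19).round(1) for p in cv2.boxPoints(r)])
f=lambda x,y:(155+x/10-.45,170+y/10-.45)
for nm,p,z in(('backL',(135,230),34),('back -x foot',(150,365),0),('mouth+x',(360,160),25),('mouth-x',(420,290),0)):print(nm,onz('top',f(*p),z).round(1))
g=lambda x,y:(220+x*.12-.45,240+y*.12-.45)
for nm,p,z in(('back -x foot',(412,372),0),('back +x foot',(238,388),0),('back+x top',(232,285),34),('back-x top',(415,262),34),('m+x',(185,110),25),('m-x',(365,95),25)):print(nm,onz('side',g(*p),z).round(1))
E
```

```text
top 129 ((178.5565948486328, 195.69810485839844), (9.889958381652832, 17.170068740844727), 74.05460357666016) [178.69767442 195.62015504] [486.3 317.   18. ]
[array([493.6, 344.9,  19. ]), array([506.2, 297.3,  19. ]), array([478.3, 289.6,  19. ]), array([465.8, 337. ,  19. ])]
side 209 ((255.8999786376953, 265.29998779296875), (13.01076602935791, 16.970563888549805), 81.8698959350586) [255.46889952 265.4354067 ] [485.2 309.6  18. ]
[array([504.2, 296.5,  19. ]), array([470.9, 287.1,  19. ]), array([465. , 323.6,  19. ]), array([497.2, 332.3,  19. ])]
backL [493.9 344.   34. ]
back -x foot [458.2 347.2   0. ]
mouth+x [513.9 281.6  25. ]
mouth-x [478.5 268.2   0. ]
back -x foot [456.6 340.9   0. ]
back +x foot [496.6 348.6   0. ]
back+x top [497.2 349.7  34. ]
back-x top [456.3 339.6  34. ]
m+x [515.4 282.   25. ]
m-x [471.8 273.6  25. ]
```

```bash
cat >> h.py <<'E'
from scipy.spatial.transform import Rotation as Rn
def quat(mdir,tilt,sgn):
    """mdir: world angle of the mouth heading; tilt mouth-down deg; sgn: tool x = sgn*scoop x"""
    m=np.array([np.cos(mdir),np.sin(mdir),0]);X=-m;Z=np.array([0,0,1.]);Y=np.cross(Z,X)
    R=Rn.from_rotvec(-Y*np.deg2rad(tilt))   # see check: mouth must go down
    S=R.as_matrix()@np.c_[X,Y,Z]
    assert tilt==0 or (-S[:,0])[2]<0
    T=np.c_[sgn*S[:,0],-sgn*S[:,1],-S[:,2]]
    return Rn.from_matrix(T).as_quat(),S
E
python3 - <<'E'
from h import *
q,S=quat(-1.33,0,1)
print(q)
try: q,S=quat(-1.33,30,1)
except AssertionError: print('sign wrong')
E
```

```text
[ 0.61705913  0.78691679 -0.         -0.        ]
```

```bash
python3 - <<'E'
from h import *
c=np.array([485,310,17.]);h0=np.deg2rad(-76);hp=np.deg2rad(-99.7)
tray=np.array([552,50,4.]);ty=np.array([.168,.986,0])
off=np.array([2,0,-11.])
for s in(1,-1):
    print('s',s)
    q,S=quat(h0,0,s);p=c+S@off
    for z in(0,30,120,170):print(z,np.round(bot.solve_ik(p+[0,0,z],q),2) if bot.solve_ik(p+[0,0,z],q) is not None else None)
    for t in(0,15,30,36,40):
        q,S=quat(hp,t,s);lip=tray+18*ty+[0,0,44];cc=lip-S@np.array([-36,0,-2]);p=cc+S@off
        j=bot.solve_ik(p,q);print(t,p.round(),None if j is None else np.round(j,2))
    q,S=quat(hp,0,s);p=np.r_[(tray+ty*125)[:2],17]+S@off;print(p,bot.solve_ik(p,q),bot.solve_ik(p+[0,0,100],q))
E
```

```text
s 1
0 [ 0.91  0.43 -0.46  0.   -0.68  2.47]
30 [ 0.91  0.39 -0.44  0.   -0.74  2.47]
120 [ 0.91  0.28 -0.34  0.   -0.94  2.47]
170 [ 0.91  0.24 -0.28  0.   -1.05  2.47]
0 [561. 105.  39.] [ 0.53  0.38 -0.44  0.   -0.75  2.44]
15 [562. 106.  49.] [ 0.36  0.35 -0.37 -0.33 -0.75  2.85]
30 [561. 105.  59.] [ 0.13  0.37 -0.28 -0.67 -0.88 -3.02]
36 [561. 103.  63.] [ 0.04  0.39 -0.25 -0.79 -0.95 -2.87]
40 [561. 102.  66.] [-0.02  0.41 -0.24 -0.85 -1.   -2.78]
[573.33697876 175.22140694   6.        ] [ 0.62225262  0.46160501 -0.40522949  0.         -0.70396182  2.3500431 ] [ 0.62225262  0.33909844 -0.31507124  0.         -0.91662665  2.3500431 ]
s -1
0 [ 0.91  0.43 -0.46  0.   -0.68 -0.67]
30 [ 0.91  0.39 -0.44  0.   -0.74 -0.67]
120 [ 0.91  0.28 -0.34  0.   -0.94 -0.67]
170 [ 0.91  0.24 -0.28  0.   -1.05 -0.67]
0 [561. 105.  39.] [ 0.53  0.38 -0.44  0.   -0.75 -0.7 ]
15 [562. 106.  49.] [ 0.36  0.35 -0.37 -0.33 -0.75 -0.29]
30 [561. 105.  59.] [ 0.13  0.37 -0.28 -0.67 -0.88  0.12]
36 [561. 103.  63.] [ 0.04  0.39 -0.25 -0.79 -0.95  0.27]
40 [561. 102.  66.] [-0.02  0.41 -0.24 -0.85 -1.    0.36]
[573.33697876 175.22140694   6.        ] [ 0.62225262  0.46160501 -0.40522949  0.         -0.70396182 -0.79154955] [ 0.62225262  0.33909844 -0.31507124  0.         -0.91662665 -0.79154955]
```

```bash
python3 - <<'E'
from h import *
c=np.array([485,310,17.]);q,S=quat(np.deg2rad(-76),0,-1)
p=c+S@np.array([2,0,-11.])+[0,0,130]
bot.move_ptp(p,q)
s=bot.read_state();im=bot.camera('wrist')
np.savez('w1.npz',p=s['tcp_pos'],q=s['eef_rot'],im=im)
cv2.imwrite('pics/w1.png',im[:,:,::-1]);print(s['t'],s['tcp_pos'],p,s['eef_rot'],q)
E
```

```text
3.5583 [484.85427071 311.45658746 136.00835048] [484.51615621 311.94059145 136.        ] [ 7.87715371e-01 -6.16039360e-01  2.06933882e-05  1.41245156e-05] [ 0.78801075 -0.61566148 -0.          0.        ]
```

View pics/w1.png

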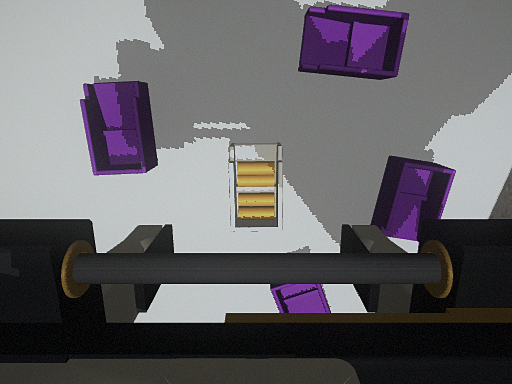

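```bash
cat >> h.py <<'E'
def wray(uv,p,q):
    K,c=cam('wrist');T=c['T_tool_cam'];R=Rn.from_quat(q).as_matrix()
    d=np.array([(uv[0]-K[0,2])/K[0,0],-(uv[1]-K[1,2])/K[1,1],-1])
    return p+R@T[:3,3],R@(T[:3,:3]@d)
def wonz(uv,z,p,q):
    C,d=wray(uv,p,q);return C+d*(z-C[2])/d[2]
E
python3 - <<'E'
from h import *
im=cv2.imread('pics/w1.png')
cv2.imwrite('pics/w1z.png',cv2.resize(im[135:240,216:300],(672,840)[:2],interpolation=cv2.INTER_CUBIC)[:600])
cv2.imwrite('pics/w1z.png',cv2.resize(im[137:237,216:300],(504,600),interpolation=cv2.INTER_CUBIC))
E
```

```text
(no output)
```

View pics/w1z.png

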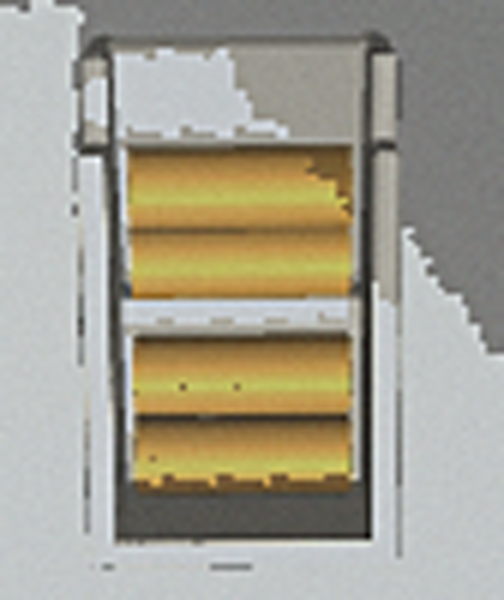

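```bash
python3 - <<'E'
from h import *
d=np.load('w1.npz');f=lambda x,y:(216+x/6-.4,137+y/6-.4)
for n,p,z in(('backL in',(115,540),34),('backR in',(372,540),34),('midL out',(80,152),34),('midR out',(399,150),34),('lipL out',(76,52),25),('lipR out',(397,52),25),('lip mid',(238,42),15),('rib L',(122,312),11.5),('rib R',(355,312),11.5),('back out',(244,566),34)):
    print(n,wonz(f(*p),z,d['p'],d['q']).round(1))
E
```

```text
backL in [494.8 347.6  34. ]
backR in [459.2 338.8  34. ]
midL out [511.9 294.1  34. ]
midR out [470.1 283.5  34. ]
lipL out [515.8 282.4  25. ]
lipR out [472.9 271.7  25. ]
lip mid [494.2 276.9  15. ]
rib L [501.3 320.7  11.5]
rib R [467.4 312.3  11.5]
back out [476. 347.  34.]
```

```bash
python3 - <<'E'
from h import *
c=np.array([485.1,311.5,17.]);q,S=quat(np.deg2rad(-76),0,-1)
p=c+S@np.array([2,0,-11.])
bot.line_to(p+[0,0,40],120,q); bot.line_to(p,60)
s=bot.read_state();print(s['t'],s['tcp_pos'],s['contact_force'])
bot.move_gripper(30,25)
s=bot.read_state();print(s['t'],s['width'],s['tcp_pos'],p,s['contact_force'])
bot.line_to(p+[0,0,60],60)
s=bot.read_state();print(s['t'],s['width'],s['contact_force'])
im=bot.camera('wrist');cv2.imwrite('pics/w2.png',im[:,:,::-1])
cv2.imwrite('pics/s2.png',bot.camera('side')[:,:,::-1])
E
```

```text
5.325 [484.76267581 313.57299957   6.02737655] [ 0.30271282 -0.17136397 -0.44231017]
6.0917 43.73925524301073 [484.67773156 313.48491829   6.04319347] [484.61615621 313.44059145   6.        ] [-0.42896573  0.26515079  0.69831827]
7.2417 43.72547276128338 [ 0.39778911  0.61271666 -2.88465356]
```

View pics/w2.png

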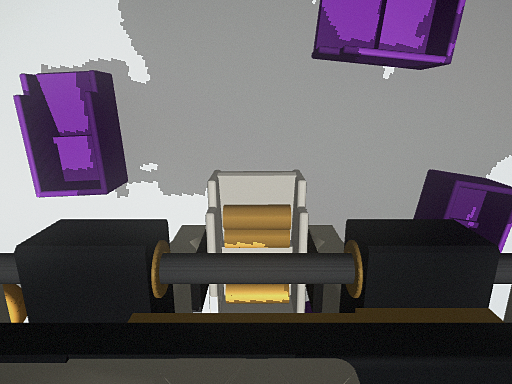

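View pics/s2.png

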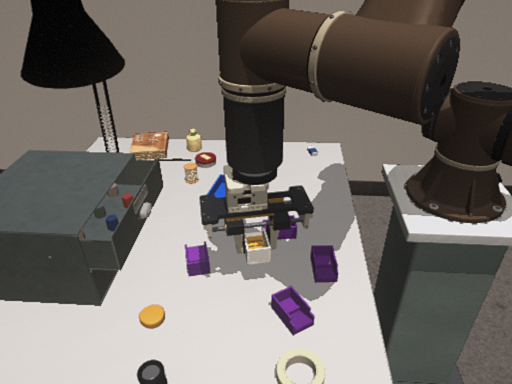

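Scoop is held (width 43.7 mm, all posts aboard). Next I'll cross-check the tray with the side view, then carry the scoop level to the tray.

```bash
cat >> h.py <<'E'
OFF=np.array([2,0,-11.]);TRAY=np.array([552,50,4.]);TY=np.array([.168,.986,0]);HP=np.deg2rad(-99.7)
def lip_tcp(lip,tilt,h=HP):
    q,S=quat(h,tilt,-1);return lip-S@np.array([-36,0,-2.])+S@OFF,q
E
python3 - <<'E'
from h import *
s=cv2.imread('pics/side0.png');hsv=cv2.cvtColor(s,cv2.COLOR_BGR2HSV)
m=cv2.inRange(hsv,(105,120,40),(125,255,255));c=max(cv2.findContours(m,0,1)[0],key=cv2.contourArea)
for p in cv2.approxPolyDP(c,4,True)[:,0]:print(p,onz('side',p,30).round(),onz('side',p,0).round())
lip=TRAY+18*TY+[0,0,44]
p,q=lip_tcp(lip,0)
bot.move_ptp(p+[0,0,35],q)
s=bot.read_state();print(s['t'],s['width'],s['tcp_pos'],p)
bot.line_to(p+[0,0,10],100)
p,q=lip_tcp(lip,15);bot.line_to(p,60,q)
s=bot.read_state();print(s['t'],s['width'],s['contact_force'])
for n in('side','top','wrist'):cv2.imwrite(f'pics/{n}3.png',bot.camera(n)[:,:,::-1])
E
```

```text
[205 197] [626.  92.  30.] [636.  48.   0.]
[206 207] [616. 134.  30.] [626.  92.   0.]
[255 214] [498. 154.  30.] [502. 114.   0.]
[266 181] [481.   9.  30.] [484. -40.   0.]
[220 175] [605. -14.  30.] [614. -64.   0.]
8.2333 43.851406990033155 [561.54378574 104.92558481  73.93208842] [561.42659642 105.20473183  39.        ]
9.1333 43.849084592041805 [-0.07972606  0.07981971 -3.36488016]
```

View pics/side3.png

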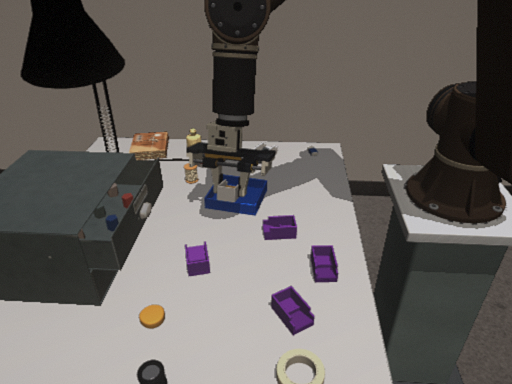

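View pics/wrist3.png

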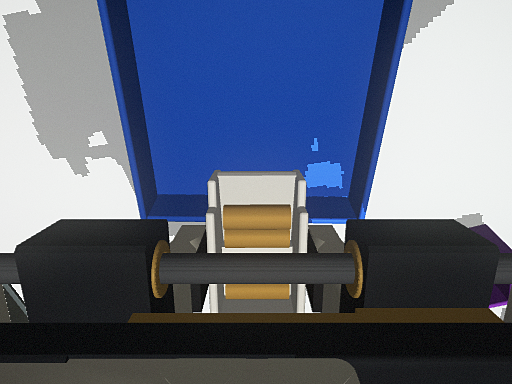

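```bash
cat >> h.py <<'E'
def tilt_to(lip,a,b,T):
    p0,_=lip_tcp(lip,a);p1,q=lip_tcp(lip,b)
    bot.line_to(p1,max(np.linalg.norm(p1-p0)/T,1),q)
def gold(im,r0,r1,c0,c1):
    h=cv2.cvtColor(im,cv2.COLOR_RGB2HSV)[r0:r1,c0:c1];return int((cv2.inRange(h,(10,110,50),(35,255,255))>0).sum())
E
python3 - <<'E'
from h import *
lip=TRAY+18*TY+[0,0,44]
a=15
for b,T in((26,1.5),(28,.5),(30,.5),(32,.5)):
    tilt_to(lip,a,b,T);a=b
    bot.pause(.3)
    im=bot.camera('wrist');s=bot.read_state()
    print(b,round(s['t'],2),'front',gold(im,195,250,215,297),'rear',gold(im,280,302,215,297),'beyond',gold(im,0,170,110,400),s['contact_force'][2])
    if gold(im,195,250,215,297)<100: break
cv2.imwrite('pics/wrist4.png',im[:,:,::-1]);cv2.imwrite('pics/side4.png',bot.camera('side')[:,:,::-1]);cv2.imwrite('pics/top4.png',bot.camera('top')[:,:,::-1])
E
```

```text
26 11.28 front 0 rear 948 beyond 2638 -2.1886341002580316
```

View pics/wrist4.png

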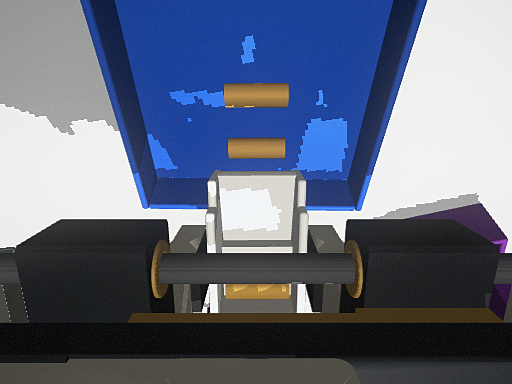

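```bash
python3 - <<'E'
from h import *
bot.pause(.9)
im=bot.camera('wrist');s=bot.read_state();print(s['t'],s['eef_rot'],s['contact_force'])
cv2.imwrite('pics/wrist5.png',im[:,:,::-1])
t=cv2.imread('pics/top0.png');hsv=cv2.cvtColor(t,cv2.COLOR_BGR2HSV);m=cv2.inRange(hsv,(128,80,30),(155,255,255))
for c in cv2.findContours(m,0,1)[0]:
    if cv2.contourArea(c)>100:
        r=cv2.minAreaRect(c);print([onz('top',p,30)[:2].round().tolist() for p in cv2.boxPoints(r)])
S=quat(HP,0,-1)[1];cc=TRAY+TY*115
print('scoop',[(cc+S@np.array([x,y,0]))[:2].round().tolist() for x,y in((-36,22),(-36,-22),(36,-22),(36,22))])
print('fingers',[(cc+S@np.array([x,y,0]))[:2].round().tolist() for x,y in((-10,55),(-10,-55),(14,-55),(14,55))])
E
```

```text
12.3333 [-0.62827523  0.74475965  0.14503695  0.1719523 ] [ 0.35753823  0.18208742 -2.08360028]
[[370.0, 328.0], [375.0, 260.0], [333.0, 255.0], [327.0, 323.0]]
[[414.0, 454.0], [452.0, 398.0], [415.0, 373.0], [377.0, 428.0]]
[[473.0, 209.0], [479.0, 168.0], [411.0, 158.0], [405.0, 199.0]]
[[619.0, 329.0], [637.0, 261.0], [596.0, 251.0], [579.0, 318.0]]
scoop [[544.0, 132.0], [587.0, 124.0], [599.0, 195.0], [556.0, 203.0]]
fingers [[515.0, 163.0], [624.0, 144.0], [628.0, 168.0], [519.0, 186.0]]
```

View pics/wrist5.png

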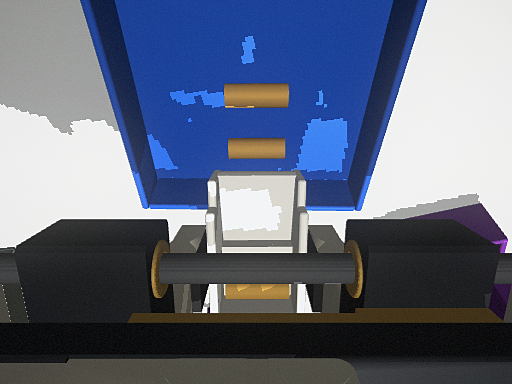

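```bash
python3 - <<'E'
from h import *
bot.pause(.2)
lip=TRAY+18*TY+[0,0,44]
# level while raising 25 mm
p,q=lip_tcp(lip+[0,0,30],0);bot.line_to(p,12,q)
s=bot.read_state();print(s['t'],s['tcp_pos'],p,s['contact_force'])
_,S=quat(HP,0,-1);cc=np.r_[(TRAY+TY*115)[:2],17];g=cc+S@OFF
bot.line_to(np.r_[g[:2],p[2]],80,q)
bot.line_to(g+[0,0,15],60);bot.line_to(g+[0,0,1],15)
s=bot.read_state();print(s['t'],s['tcp_pos'],s['width'],s['contact_force'])
im=bot.camera('wrist');cv2.imwrite('pics/wrist6.png',im[:,:,::-1]);cv2.imwrite('pics/side6.png',bot.camera('side')[:,:,::-1])
E
```

```text
13.7167 [561.33076923 105.08798862  68.95268412] [561.42659642 105.20473183  69.        ] [ 0.30488672  0.70357857 -2.35989129]
16.6667 [571.71278663 165.39357745   7.07323979] 43.829809153809244 [ 0.80695409  0.4813214  -1.98610022]
```

View pics/wrist6.png

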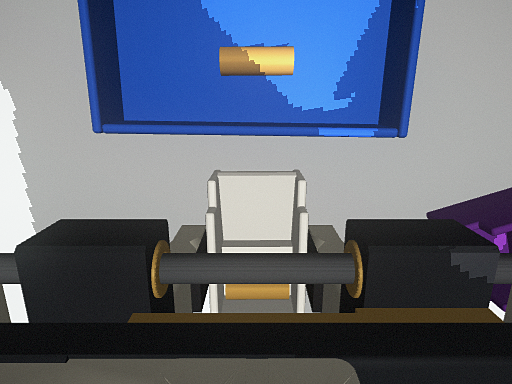

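View pics/side6.png

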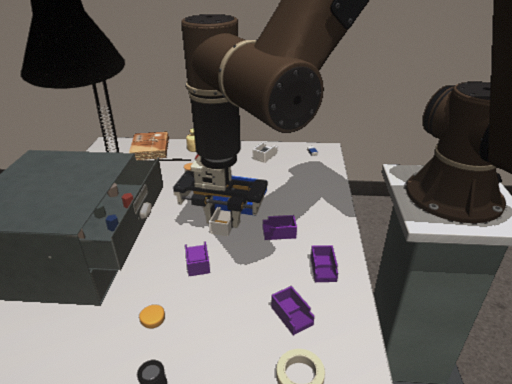

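```bash
python3 - <<'E'
from h import *
_,S=quat(HP,0,-1);g=np.r_[(TRAY+TY*115)[:2],17]+S@OFF
bot.line_to(g+[0,0,-.2],5)
s=bot.read_state();print(s['t'],s['tcp_pos'],s['contact_force'])
bot.move_gripper(62);bot.pause(.2)
bot.line_to(g+[0,0,50],60);bot.line_to(g+[0,0,150],120)
s=bot.read_state();im=bot.camera('wrist');cv2.imwrite('pics/wrist7.png',im[:,:,::-1])
print(s['t'],s['width'],s['contact_force'])
j=s['joint_pos'].copy();j[0]=-.9;bot.move_joints(j);bot.pause(.3)
for n in('side','top'):cv2.imwrite(f'pics/{n}7.png',bot.camera(n)[:,:,::-1])
print(bot.read_state()['t'])
t=cv2.imread('pics/top7.png');cv2.imwrite('pics/top7z.png',cv2.resize(t[130:230,170:380],(798,380),interpolation=cv2.INTER_CUBIC))
E
```

```text
17.1583 [571.76891042 165.42171446   6.05026952] [-1.37045868  0.1076039   2.11863776]
19.9 61.99064112506676 [-0.31583389 -0.29002569 -0.06123184]
23.2167
```

View pics/wrist7.png

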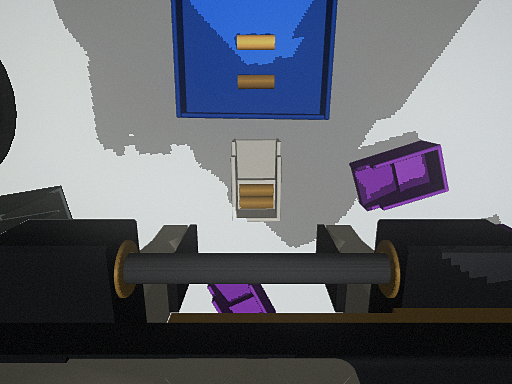

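View pics/top7z.png

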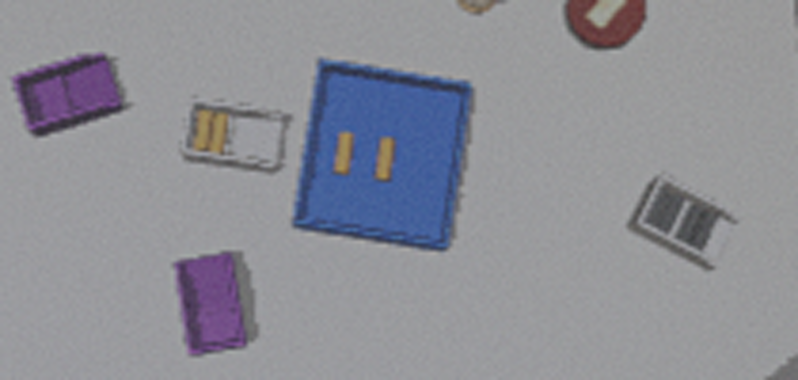

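View pics/side7.png

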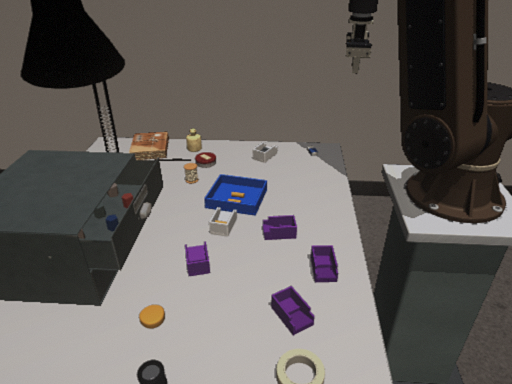

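The pictures show two posts in the tray and the scoop standing level beside it. The two rear posts are in its rear pocket, and the black scoop hasn't moved.

```bash
python3 -c "
from plant import bot
print(bot.close_job())"
```

```text
the job is handed in; nothing more can be done
None
```

The job is done and handed in at about 23 s of the 58 s allowed.

- **Pour:** I gripped the brass scoop by its side walls and carried it level to the tray. With the lip commanded to about 44 mm above the tray floor, I tilted it in one slow move to 26°. By the first picture at that angle both front posts had already rolled out and come to rest. I held the angle for about 1.3 s from then.
- **Set-down:** I levelled the scoop while raising it and set it on the table about 19 mm from the tray wall by calculation. Then I let go and moved the arm clear.

**Last checks:** The final wrist, top and side pictures show:
- two posts lying in the tray;
- the scoop upright and released, with the other two posts in its rear pocket;
- the black scoop and the purple look-alikes apparently undisturbed.

The wrist force I read during the job stayed under 4 N.

**Disagreements:** The top and side cameras differed by about 4 mm on the tray's position, which was well inside the margin. No check failed.

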